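# Lock the chess clock's battery cover with the flat driver

## Robot

A 6-joint arm with a two-finger parallel gripper is mounted at the origin on the work surface. World frame = base frame: x ahead of the robot, y to its left, z up, the work surface at z = 0. Lengths are in m, angles in rad, forces in N, time in s.
With the tool pointing down it reaches from about 0.3 to 0.875 m from the base axis. Payload 4.2 kg.
Tool frame: the origin (TCP) lies at the very end of the fingers, on their centre line; the grasp point (between the pads) lies 19 mm behind it (bot.grasp_offset is the distance from the TCP to the grasp point, in m); z points along the fingers, y is the line along which they close (so a half turn about z gives the same grasp; the last joint's range is limited). The gripper opens to 85 mm and grips with 20 to 120 N. Pads are 22 mm wide; open, the fingers measure 114 mm over their backs; the gripper's body (76 mm by 85 mm) begins 54 mm behind the grasp point. The pads swing forward as they close: fully open they stand 13 mm farther back than shut.
Start: joints at [1.257, 0.32, 1.565, -0, 1.257, -0.02], TCP at [0.167, 0.55, 0.196] pointing down, gripper open.
Joint ranges: [-3.11, 3.11], [-0.84, 2.01], [0.21, 2.61], [-1.34, 4.49], [0.05, 2.63], [-2.56, 2.56]. Speed limits (rad/s): [2.57, 2.57, 3.14, 3.14, 3.14, 3.14].

## Interface

Orientations are given as a unit quaternion [w, x, y, z].
In Python, from bench import bot gives the robot as it stands.
- The arm moves only by the tool jog_arm, never from a script. Its argument "motion" is text: rows parted by semicolons, each of 4 numbers parted by spaces: the shift along the tool's x, y, z in mm, then the turn about the tool's z in degrees. A call has 1 to 5 rows; each row is the pose to reach, as a shift and turn from the pose commanded when the call began, along the tool's axes at that moment; what a row does not reach only later rows make up. A row lasts 1/10 s, in which the tool goes at most 50 mm and 8.59 degrees, less where a joint would pass 70% of its speed; a pose out of reach is approached as far as the arm can. A call with a gripper value outside its range is refused whole. "fingers" is the closure, from -1 (fully open) to 1 (shut), so that 0 is half open, set as the call begins (left out, the last holds). The fingers move at their own pace and stop on an object; "newtons" is the grip in N (left out, the last holds). Time passes only in rows, so rows that repeat a pose let the fingers close. It gives the time, the measured TCP pose, the force, the opening and the grip force at its end, in the units of the state.
- bot.get_obs(): the state, without advancing time (a new reading comes with each control period).
- bot.grab_frame(name): name is "scene" or "top" or "wrist"; returns (picture, depth): 420x560x3 uint8, blue, green, red; 420x560 float32, m along the optical axis (not along the pixel's ray), 0 where there is no reading.
- bot.camera_info(name): a dict with "fx", "fy", "cx", "cy" (pixels), "R" (3x3) and "t" (3): a world point X has camera coordinates R X + t. Camera axes: x right, y down, z forward; pixel columns grow to the right and rows downward; lengths in m; the calibration is good to about 2 mm. A picture is of the moment at which its call begins: read the wrist's pose just before it. camera_info takes no time and is no camera call; for the wrist camera it gives the pose at the moment of the call.
- bot.close_job(): hands the job in; it is judged then, once.
The state is a dict: "t": time; "q": joint angles; "joint_vel": joint speeds; "tau": joint torques, N m; "tool_pos": TCP position; "orientation": TCP orientation; "force": force on the tool from outside, world axes, zero at the start; "moment": the same for the moment, N m; "width": finger opening in m; "gripper_force": force on a finger pad.
Only numpy, scipy, OpenCV 4.12 (cv2) and the standard library are available. Lean on these libraries where they do the work, as an engineer would, in place of code of your own. Each camera call takes 0.05 s, during which the arm holds its last target. There are 200 camera calls.

## Task

Take the orange flat driver from the stand, seat its blade in the slotted screw of the chess clock's battery cover, push the screw in against its spring and turn it clockwise from the red mark to the green one, so that it locks and springs back up. Push only as hard as the spring needs, don't force the screw against its stop, and keep the fingers off the clock. Then stand the driver back upright in the hole it came from, let go, and leave everything else where it lies.

Things in the scene. Friction and masses are not known exactly. Their poses are not given: they have to be found in the camera images.
- lock_bore (a point): Centre of the 30 mm round bore in the grey battery cover, on the cover's top face (52.5 mm above the table). z up; x points to the red dot. The slotted screw in it is 22 mm across, its top flush with the cover. Its cartridge floats: the screw's axis lies 1.5 to 3.7 mm off this point, to a side that is not measured, and gives sideways under about 6 N.
- clock: Digital chess clock lying upside down (180 x 105 x 38 mm, black) in a foam-lined frosted acrylic tray (210 x 135 x 26 mm); neither moves. Origin: centre of the tray's underside. z up, y along its length; red and green dots beside the bore mark open and locked. The lock bears 25 N, push and twist of the blade added up.
- lock_screw (a joint): Turn of the steel slotted screw, clockwise from above: 0 open (slot along the bore's x, to the red dot), 1.3 locked (slot to the green dot); stops at -0.08 and 1.45. Slot 4 mm wide, 4 mm deep, open at both ends. A catch blocks it unless pushed in 3 to 5 mm on its spring (5 N to start, 1.3 N per mm more, solid at 5 mm); past 1.27 it springs up, locked. About 0.03 N m turns it.
- stand: Fixed dark wooden stand, 56 x 150 x 55 mm high, origin centre of its underside, z up, y along its length. Two through holes 20 mm wide at y = -40 and +40 mm, each holding a driver that hangs by its handle's lower end on the top face.
- driver_mid (a point): Orange flat driver, blade down: centre of its handle. z up, towards the handle's end; x along the handle's wide side. Handle 32 (x) x 24 (y) x 60 mm (z). Below it a 9 mm round shank and a flat blade 14 mm wide along x, 2.5 mm thick, square end 78 mm below this point (48 mm below the handle). About 90 g. In the stand this point is 85 mm above the table.
- cross_mid (a point): Blue cross-point driver in the other hole of the stand, same handle size (top 115 mm above the table): centre of its handle. Bystander.
- dice_tin: Round stainless steel dice tin with a press button in its lid, 82 mm wide, 47 mm high, origin under its centre. Bystander.
- queen: Walnut chess queen, 38 mm wide, 85 mm high, origin under its centre. Bystander.
- timer: Yellow plastic timer with a winding dial, 72 mm wide, 62 mm high, origin under its centre. Bystander.
- card_box: Red pack of cards, 64 x 92 x 20 mm, origin under its centre. Bystander.
- battery_carton: Small open carton with two old cells in it, 62 x 36 x 30 mm, origin under its centre. Bystander.
- dice_cup: Grey dice cup, mouth up, 72 mm wide, 85 mm high, origin under its centre. Bystander.
There are look-alikes about, which are no part of the job. There is more than one size of the part that bears driver_mid; the job needs the smallest.

How it is judged:
On the way, in this order (a step that is already met when the one before it is completed fails the run):
1. the flat driver is drawn clear of the stand (height (world z) of driver_mid above 0.136 m), for 0.1 s.
2. the screw is turning under the pressed driver (past 0.5 rad, driver pressing on the lock with over 4 N) (value of joint lock_screw above 0.5 rad and contact force between driver and clock above 4 N), for 0.05 s.
3. the screw is locked (past 1.24 rad) and the driver is off it (value of joint lock_screw above 1.24 rad and contact force between driver and clock below 0.2 N), for 0.2 s.
At the end, for the whole second after the job is handed in: The screw is locked (past 1.24 rad, in its catch), and the flat driver stands upright (within 0.12 rad) and at rest in the hole it came from, within 10 mm of where it stood, let go (value of joint lock_screw above 1.24 rad and distance of driver_mid from where it was at the start of the episode below 0.01 m and angle between driver_mid's own z axis and vertical below 0.12 rad and linear speed of driver below 0.02 m/s); the robot touches nothing.
It fails at once if the driver bears on the clock or its lock with more than 25 N, push and twist together (contact force between driver and clock above 25 N).
It fails at once if the fingers touch the clock or its screw (contact force between the fingers and clock above 1 N).
It fails at once if the arm touches the clock (contact force between the arm and clock above 1 N).
It fails at once if a bystander is moved by more than 20 mm (distance of any of cross_mid, dice_tin, queen, timer, card_box, battery_carton, dice_cup from where it was at the start of the episode above 0.02 m).
It also fails if it takes over 70 s, if anything falls off the work surface, if the arm or the gripper's body presses on something with over 40 N, if the wrist force passes 120 N, or if a joint passes its speed limit or range.

## Working session

There is one attempt and no reset: what is moved stays moved. The work goes in short steps, Python scripts to look and compute and a tool call to move; the robot and the scene stay as the last step left them, time stands still between calls to the robot, and variables do not carry over. Pictures are saved under pics/ and viewed, at most 11 in all, crops included, and the job is handed in when it is done.

Besides the shell and the picture viewer there is one more tool, called after "Request:" as name(argument=value, ...), one argument or row to a line, values as JSON. jog_arm: Moves the arm, as the interface text tells. Its arguments: {"type":"object","properties":{"motion":{"type":"string"},"fingers":{"type":"number"},"newtons":{"type":"number"}},"required":["motion"]}

```bash
mkdir -p pics; ls; cat > h.py <<'E'
import numpy as np, cv2
from bench import bot
def ray(ci,u,v,z):
    R=np.array(ci["R"]);t=np.array(ci["t"]);c=-R.T@t
    d=R.T@np.array([(u-ci["cx"])/ci["fx"],(v-ci["cy"])/ci["fy"],1.])
    return c+d*(z-c[2])/d[2]
def pts(ci,D):
    v,u=np.mgrid[0:D.shape[0],0:D.shape[1]]
    P=np.stack([(u-ci["cx"])/ci["fx"]*D,(v-ci["cy"])/ci["fy"]*D,D],-1)-np.array(ci["t"])
    return P@np.array(ci["R"])
E
python3 - <<'E'
from h import *
o=bot.get_obs();print(o)
for n in("top","scene"):
    I,D=bot.grab_frame(n);cv2.imwrite(f"pics/{n}0.png",I);np.savez(f"{n}0.npz",I=I,D=D);c=bot.camera_info(n);print(n,-np.array(c["R"]).T@c["t"],c["fx"])
I=cv2.imread("pics/top0.png");S=cv2.imread("pics/scene0.png")
E
```

```text
pics
{'t': 0.0, 'q': array([ 1.25700381e+00,  3.20315349e-01,  1.56569624e+00,  6.53561522e-06,
        1.25741348e+00, -2.00062109e-02]), 'joint_vel': array([ 0.00253164, -0.00070438, -0.0011815 , -0.00062176, -0.00039937,
        0.00155224]), 'tau': array([ 1.47794224e-03, -4.15530074e+01, -2.34157938e+01,  2.38630382e-04,
        8.38259817e-03, -1.04824070e-05]), 'tool_pos': array([0.16633735, 0.54983724, 0.19526218]), 'orientation': array([-1.55269851e-04,  1.46366394e-01,  9.89230023e-01, -9.02958878e-04]), 'force': array([ 0.3960644 , -0.26239735,  0.44387937]), 'moment': array([ 0.01553774, -0.00691719, -0.00439396]), 'gripper_force': 0.0, 'width': 0.08502214818818603}
top [0.33701535 0.01267737 1.42403582] 437.5777222051092
scene [1.21607934 0.23552331 1.07409647] 455.2621215356753
```

View pics/top0.png

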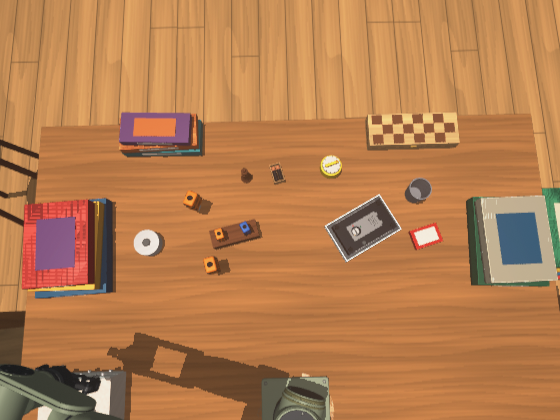

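View pics/scene0.png

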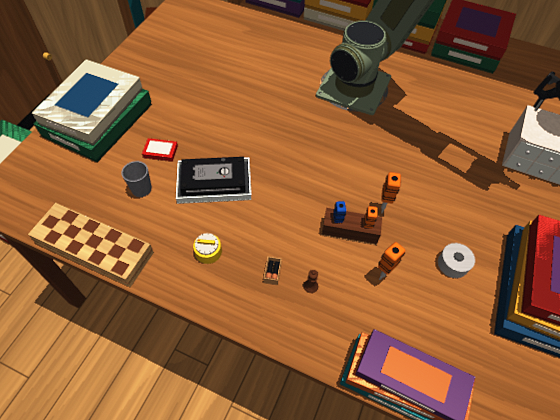

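The top view shows the robot base at the bottom (295,405) and the stand at (235,235), with an orange handle (220,234) and a blue one (245,228). Two more orange things stand apart at (191,200) and (211,265). The clock is at (363,228) with its screw near (355,231). I'll measure these and enlarge the orange candidates.

```bash
python3 - <<'E'
from h import *
for n in("top","scene"):
    z=np.load(f"{n}0.npz");I,D=z["I"],z["D"];c=bot.camera_info(n);P=pts(c,D)
    H=cv2.cvtColor(I,cv2.COLOR_BGR2HSV)
    for nm,lo,hi in(("orange",(5,180,150),(18,255,255)),("blue",(105,150,80),(125,255,255))):
        m=cv2.inRange(H,lo,hi)
        k,l,s,ce=cv2.connectedComponentsWithStats(m)
        for i in range(1,k):
            if 25<s[i,4]<1500:
                p=P[l==i];zt=np.percentile(p[:,2],95);q=p[p[:,2]>zt-.006]
                if zt>.03: print(n,nm,ce[i].round(),s[i,4],"ztop",zt.round(4),"top centre",q.mean(0).round(4),np.ptp(q,axis=0).round(3))
T=np.load("top0.npz")["I"];S=np.load("scene0.npz")["I"]
a=cv2.resize(T[180:285,135:275],(560,420),interpolation=cv2.INTER_CUBIC)
b=cv2.resize(S[160:290,310:480][:,:],(549,420),interpolation=cv2.INTER_CUBIC)
v=np.hstack([a,b]);v=cv2.resize(v,(800,int(v.shape[0]*800/v.shape[1])));cv2.imwrite("pics/cand.png",v)
E
```

```text
top orange [190. 198.] 127 ztop 0.1518 top centre [0.6412 0.298  0.1489] [0.043 0.039 0.009]
top orange [219. 233.] 64 ztop 0.1168 top centre [0.5366 0.2167 0.1143] [0.031 0.027 0.009]
top orange [209. 263.] 113 ztop 0.1525 top centre [0.4406 0.2281 0.2079] [0.126 0.244 1.277]
scene orange [529. 312.] 74 ztop 0.103 top centre [0.6391 0.6216 0.1001] [0.051 0.099 0.007]
scene orange [353. 379.] 31 ztop 0.0863 top centre [0.9392 0.31   0.0838] [0.014 0.029 0.007]
scene orange [378. 390.] 45 ztop 0.0874 top centre [0.9384 0.3639 0.0847] [0.008 0.031 0.007]
scene orange [395. 398.] 35 ztop 0.0862 top centre [0.9372 0.4009 0.0842] [0.007 0.035 0.006]
scene orange [413. 405.] 36 ztop 0.0869 top centre [0.9368 0.4373 0.0842] [0.005 0.033 0.006]
scene blue [340. 207.] 78 ztop 0.1171 top centre [0.5612 0.1401 0.1142] [0.032 0.029 0.009]
```

View pics/cand.png

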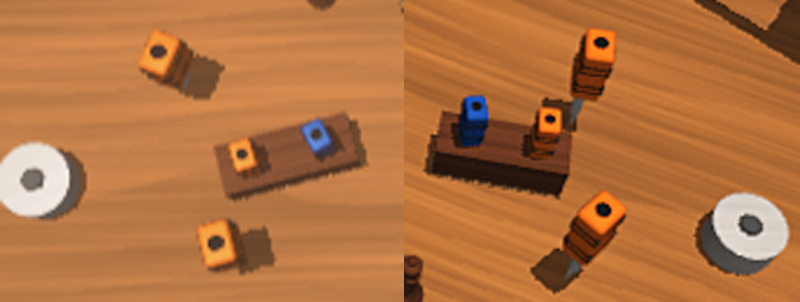

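The job's driver is the one standing in the stand at top (220,234) / scene (372,213). Its top is at 0.117 m, as expected for 115 mm. The loose orange ones at top (191,200) and (211,265) top out at 0.152 m, so they are larger look-alikes. The crop agrees: the one in the stand is the smallest and shares the stand with the blue driver.

```bash
cat >> h.py <<'E'
from scipy.spatial.transform import Rotation as Ro
def rot(o): q=o["orientation"]; return Ro.from_quat([q[1],q[2],q[3],q[0]]).as_matrix()
def jog(x,y,z,yaw=None):
    "shift in mm (tool axes) and turn in deg (tool x to world angle yaw deg, mod 180)"
    o=bot.get_obs();R=rot(o);d=R.T@(np.array([x,y,z])-o["tool_pos"])*1000
    a=np.degrees(np.arctan2(R[1,0],R[0,0]));t=0 if yaw is None else (a-yaw+90)%180-90
    print("pos",o["tool_pos"].round(4),"xang %.1f"%a,"jog",d.round(1),"turn %.1f"%t,"q6 %.2f"%o["q"][5],"tilt",R[:,2].round(4))
E
python3 - <<'E'
from h import *
c=bot.camera_info("wrist");o=bot.get_obs();R=rot(o)
print("cam in tool",R.T@(-np.array(c["R"]).T@c["t"]-o["tool_pos"]),"axes",(np.array(c["R"])@R).round(2),c["fx"])
z=np.load("top0.npz");ci=bot.camera_info("top");P=pts(ci,z["D"])
for u,v in((355,231),(366,225),(363,228)):print(P[v,u],ray(ci,u,v,.0525))
jog(.49,.20,.26,-72)
jog(.49,.20,.26,17)
E
```

```text
cam in tool [ 0.07369798 -0.00035903 -0.17764801] axes [[ 0.    1.    0.  ]
 [-0.96  0.   -0.29]
 [-0.29 -0.    0.96]] 317.53683741848306
[ 0.54269284 -0.20656854  0.04766282] [ 0.54197    -0.20579801  0.0525    ]
[ 0.56043259 -0.24210426  0.05121423] [ 0.56022334 -0.24186563  0.0525    ]
[ 0.54980312 -0.23053236  0.05926929] [ 0.55085855 -0.23173869  0.0525    ]
pos [0.1664 0.5499 0.1954] xang 163.2 jog [-411.1 -241.3  -64.3] turn 55.2 q6 -0.02 tilt [-5.0e-04 -1.5e-03 -1.0e+00]
pos [0.1664 0.5499 0.1954] xang 163.2 jog [-411.1 -241.3  -64.3] turn -33.8 q6 -0.02 tilt [-5.0e-04 -1.5e-03 -1.0e+00]
```

Request:
jog_arm(
  motion="0 0 -40 0; -40 -25 -60 0; -85 -50 -60 0; -125 -75 -60 0; -165 -100 -60 0",
)

```text
t: 0.6
tool_pos: [0.2963, 0.4051, 0.256]
orientation: [0.0, 0.146, 0.989, -0.0]
force: [0.9, 0.2, -0.1]
width: 0.0857
gripper_force: 0.0
```

Request:
jog_arm(
  motion="-45 -28 0 0; -90 -56 0 0; -135 -84 0 0; -180 -112 0 0; -225 -140 0 0",
)

```text
t: 1.1
tool_pos: [0.4612, 0.2171, 0.2559]
orientation: [-0.0, 0.146, 0.989, 0.0]
force: [0.6, 0.8, 0.0]
width: 0.0855
gripper_force: 0.0
```

```bash
python3 - <<'E'
from h import *
jog(.537,.217,.21,17);c=bot.camera_info("wrist")
I,D=bot.grab_frame("wrist");cv2.imwrite("pics/w1.png",I);P=pts(c,D);np.savez("w1.npz",I=I,D=D,R=c["R"],t=c["t"])
H=cv2.cvtColor(I,cv2.COLOR_BGR2HSV);m=cv2.inRange(H,(5,180,130),(18,255,255))
k,l,s,ce=cv2.connectedComponentsWithStats(m)
for i in range(1,k):
    if s[i,4]>300:
        M=(l==i); zt=np.percentile(P[M][:,2],90);T=M&(P[...,2]>zt-.004)
        q=cv2.convexHull((P[T][:,:2]*1000).astype(np.float32));print(ce[i],s[i,4],"z",zt,cv2.minAreaRect(q))
E
```

```text
pos [0.4612 0.2171 0.2559] xang 163.2 jog [-72.6  21.8  45.9] turn -33.8 q6 -0.86 tilt [-4.e-04  1.e-04 -1.e+00]
[360.07181984 117.79123554] 3286 z 0.07374196650276545 ((413.82733154296875, 304.4696350097656), (132.99676513671875, 45.35551834106445), 89.578125)
[293.36833856 256.27429467] 638 z 0.11538090062236529 ((472.5350341796875, 219.47232055664062), (29.645410537719727, 165.31431579589844), 87.32255554199219)
[340.27516234 321.84253247] 1232 z 0.13933195105973795 ((517.0128784179688, 249.66737365722656), (28.812211990356445, 252.11309814453125), 88.693115234375)
```

View pics/w1.png

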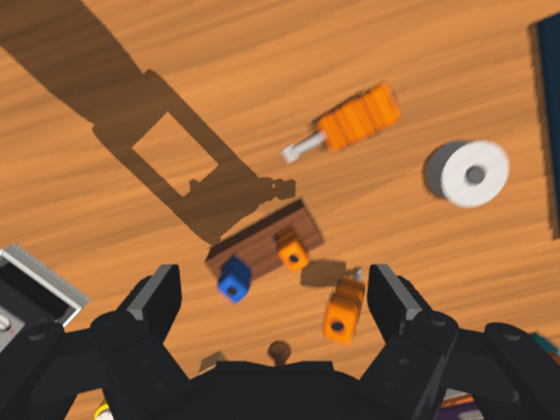

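Wrist view: stand at (265,245), its orange handle top at (292,257), blue one at (235,282); look-alikes at (360,118) and (342,318). I'll check the geometry with ray casting.

```bash
python3 - <<'E'
from h import *
z=np.load("w1.npz");c=bot.camera_info("wrist");print(np.abs(np.array(c["R"])-z["R"]).max(),np.abs(np.array(c["t"])-z["t"]).max())
D=z["D"];P=pts(c,D)
for u,v in((292,258),(234,291),(337,326),(382,100),(475,175),(250,245)):print((u,v),D[v,u],P[v,u].round(4),ray(c,u,v,.115).round(4))
R=np.array(c["R"]);print((-R.T@c["t"]).round(4),R.round(3))
jog(0,0,0)
I=z["I"][215:310,200:340];cv2.imwrite("pics/w1c.png",cv2.resize(I,(784,532),interpolation=cv2.INTER_CUBIC))
E
```

```text
0.0070923916789528 0.005650881690519749
(292, 258) 0.34802014 [0.5459 0.2062 0.1154] [0.5461 0.2062 0.115 ]
(234, 291) 0.36069867 [0.5663 0.1318 0.1152] [0.5663 0.1317 0.115 ]
(337, 326) 0.348858 [0.6291 0.2325 0.1362] [0.6459 0.2324 0.115 ]
(382, 100) 0.3406516 [0.4162 0.3466 0.072 ] [0.4137 0.3331 0.115 ]
(475, 175) 0.3905374 [0.5373 0.4466 0.0455] [0.5118 0.4084 0.115 ]
(250, 245) 0.40921047 [0.5412 0.1544 0.055 ] [0.518 0.167 0.115]
[0.395  0.2337 0.4328] [[ 0.295  0.956 -0.005]
 [ 0.914 -0.28   0.293]
 [ 0.278 -0.091 -0.956]]
pos [0.4662 0.2113 0.2556] xang 162.9 jog [ 384.7 -338.2  254.9] turn 0.0 q6 -0.86 tilt [ 0.0041 -0.0058 -1.    ]
```

View pics/w1c.png

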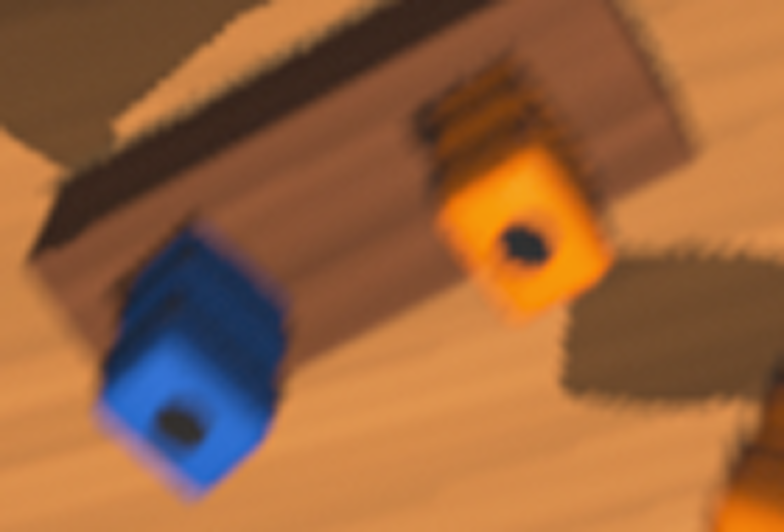

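The arm was still settling, so I'll let it stop and look again. The loose orange look-alikes also appear to be tipping over, so I'll check where they end up.

Request:
jog_arm(
  motion="0 0 0 0; 0 0 0 0; 0 0 0 0; 0 0 0 0; 0 0 0 0",
)

```text
t: 1.65
tool_pos: [0.4597, 0.22, 0.2562]
orientation: [0.0, 0.145, 0.989, 0.0]
force: [-0.1, 0.4, 0.2]
width: 0.0856
gripper_force: 0.0
```

```bash
python3 - <<'E'
from h import *
print(bot.get_obs()["joint_vel"].round(3));jog(.537,.217,.21,17);c=bot.camera_info("wrist")
I,D=bot.grab_frame("wrist");P=pts(c,D);J,_=bot.grab_frame("top");
print(bot.get_obs()["tool_pos"])
H=cv2.cvtColor(I,cv2.COLOR_BGR2HSV)
for nm,lo,hi in(("or",(5,180,130),(18,255,255)),("bl",(105,150,80),(125,255,255))):
  k,l,s,ce=cv2.connectedComponentsWithStats(cv2.inRange(H,lo,hi))
  for i in range(1,k):
    if s[i,4]>200:
        M=cv2.erode((l==i).astype(np.uint8),np.ones((3,3)))>0
        zt=np.percentile(P[M][:,2],95);T=M&(abs(P[...,2]-zt)<.004);v,u=np.nonzero(T)
        q=np.array([ray(c,a,b,zt)[:2]*1000 for a,b in zip(u,v)],np.float32)
        print(nm,ce[i].round(),s[i,4],"z",zt.round(4),len(q),cv2.minAreaRect(q))
cv2.imwrite("pics/w2.png",np.vstack([np.hstack([cv2.resize(J,None,fx=.7,fy=.7),cv2.resize(I,None,fx=.7,fy=.7)]),np.hstack([cv2.resize(J[170:290,130:290],(392,294)),cv2.resize(I[200:320,210:370],(392,294),interpolation=cv2.INTER_CUBIC)])]))
E
```

```text
[-0.005  0.002 -0.002 -0.002 -0.    -0.001]
pos [0.4597 0.22   0.2562] xang 163.3 jog [-74.9  19.4  46.2] turn -33.7 q6 -0.86 tilt [ 1.e-04  2.e-04 -1.e+00]
[0.45997841 0.21967336 0.25620705]
or [409.  86.] 404 z 0.0338 191 ((401.2691650390625, 401.3994140625), (40.98509979248047, 13.518184661865234), 13.89996337890625)
or [384.  98.] 281 z 0.033 71 ((408.9670715332031, 370.91510009765625), (41.40644454956055, 19.432064056396484), 14.75190544128418)
or [358. 114.] 302 z 0.0327 105 ((417.0420227050781, 339.4117736816406), (41.51438522338867, 15.719088554382324), 14.747358322143555)
or [293. 256.] 532 z 0.1156 344 ((537.165283203125, 217.47203063964844), (29.640277862548828, 21.80610466003418), 17.591978073120117)
or [286. 290.] 1500 z 0.0449 778 ((621.505859375, 186.09017944335938), (78.6867446899414, 30.46933937072754), 59.06988525390625)
bl [232. 286.] 502 z 0.1156 282 ((553.6168212890625, 140.8226318359375), (28.31601905822754, 20.700801849365234), 29.402650833129883)
```

View pics/w2.png

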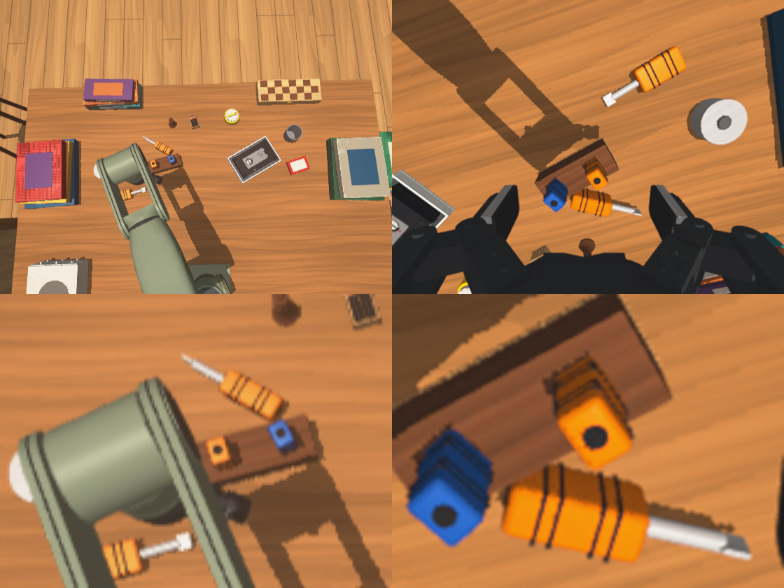

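Settled view: the target handle top is at wrist (293,256), which casts to (0.537, 0.2175, 0.1156) with its wide side at 17.6°, so height and size fit. Both look-alikes now lie flat: one at (650,70) in the upper right wrist panel, the other beside the stand with its top at about 0.045 m, below my grasp height.

Request:
jog_arm(
  motion="-20 5 0 -8; -40 10 0 -16; -60 15 0 -24; -75 19 0 -32; -75 19 0 -33.7",
  fingers=0,
  newtons=40,
)

```text
t: 2.25
tool_pos: [0.539, 0.2156, 0.2555]
orientation: [-0.0, -0.147, 0.989, -0.0]
force: [0.2, 1.3, 0.3]
width: 0.0428
gripper_force: 0.0
```

Request:
jog_arm(
  motion="0 0 40 0; 0 0 76 0; 0 0 76 0; 0 0 76 0; 0 0 76 0",
)

```text
t: 2.75
tool_pos: [0.5387, 0.2162, 0.1826]
orientation: [0.002, -0.146, 0.989, 0.001]
force: [0.5, 0.5, 0.5]
width: 0.0427
gripper_force: 0.0
```

```bash
python3 - <<'E'
from h import *
jog(.537,.2175,.067,17.6)
E
```

```text
pos [0.5387 0.2162 0.1826] xang -163.2 jog [  1.8   1.7 115.6] turn -0.8 q6 -1.50 tilt [ 0.0039  0.0016 -1.    ]
```

Request:
jog_arm(
  motion="1.5 1.5 30 -0.8; 1.5 1.5 60 -0.8; 1.5 1.5 90 -0.8; 1.5 1.5 105 -0.8; 1.5 1.5 113 -0.8",
)

```text
t: 3.25
tool_pos: [0.5364, 0.2168, 0.0675]
orientation: [0.001, -0.153, 0.988, 0.0]
force: [0.1, -0.7, 0.8]
width: 0.0428
gripper_force: 0.0
```

Request:
jog_arm(
  motion="0 0 0 0; 0 0 0 0; 0 0 0 0",
)

```text
t: 3.55
tool_pos: [0.5369, 0.2169, 0.0687]
orientation: [0.002, -0.154, 0.988, 0.0]
force: [0.7, -0.5, 0.6]
width: 0.0426
gripper_force: 0.0
```

```bash
python3 - <<'E'
from h import *
jog(.537,.2175,.067,17.6)
c=bot.camera_info("wrist");I,D=bot.grab_frame("wrist");P=pts(c,D)
m=cv2.inRange(cv2.cvtColor(I,cv2.COLOR_BGR2HSV),(5,150,100),(18,255,255))>0
T=m&(abs(P[...,2]-.1155)<.003);v,u=np.nonzero(T);q=np.array([ray(c,a,b,.115)[:2]*1000 for a,b in zip(u,v)],np.float32)
print(len(q),cv2.minAreaRect(q))
E
```

```text
pos [0.5369 0.2169 0.0687] xang -162.3 jog [-0.2  0.5  1.7] turn 0.1 q6 -1.52 tilt [ 0.003   0.0012 -1.    ]
2290 ((534.1630249023438, 228.02496337890625), (31.201751708984375, 47.03791046142578), 16.3182430267334)
```

Request:
jog_arm(
  motion="0 0 0 0; 0 0 0 0; 0 0 0 0; 0 0 0 0; 0 0 0 0",
  fingers=1,
  newtons=70,
)

```text
t: 4.1
tool_pos: [0.5364, 0.2166, 0.0681]
orientation: [0.001, -0.154, 0.988, 0.0]
force: [-0.0, -1.3, 6.4]
width: 0.0217
gripper_force: 70.5
```

Request:
jog_arm(
  motion="0 0 -15 0; 0 0 -45 0; 0 0 -80 0; 0 0 -115 0; 0 0 -145 0",
)

```text
t: 4.6
tool_pos: [0.5358, 0.2165, 0.2136]
orientation: [0.0, -0.154, 0.988, 0.0]
force: [0.7, -0.3, -0.5]
width: 0.022
gripper_force: 69.8
```

Request:
jog_arm(
  motion="0 0 0 0; 0 0 0 0; 0 0 0 0",
)

```text
t: 4.9
tool_pos: [0.5348, 0.216, 0.2103]
orientation: [-0.002, -0.154, 0.988, -0.0]
force: [0.2, 0.6, -0.1]
width: 0.0223
gripper_force: 69.8
```

```bash
python3 - <<'E'
from h import *
jog(.5,-.13,.25)
print(bot.get_obs()["q"])
E
```

```text
pos [0.5348 0.216  0.2103] xang -162.3 jog [ 138.3 -319.2  -39.2] turn 0.0 q6 -1.52 tilt [-0.0033 -0.0012 -1.    ]
[ 3.63939616e-01  3.16050082e-01  1.53354505e+00  8.17081827e-05
  1.29545946e+00 -1.51516161e+00]
```

Gripped and clear of the stand; the blade tip is about 61 mm beyond the TCP. Now over to the clock, with the bore under the wrist camera.

```bash
python3 - <<'E'
from h import *
jog(.612,-.184,.25)
E
```

```text
pos [0.5348 0.216  0.2103] xang -162.3 jog [  48.  -404.6  -39.5] turn 0.0 q6 -1.52 tilt [-0.0033 -0.0012 -1.    ]
```

Request:
jog_arm(
  motion="0 0 -40 0; 6 -48 -40 0; 12 -95 -40 0; 18 -142 -40 0; 23 -188 -40 0",
)

```text
t: 5.4
tool_pos: [0.5702, 0.0286, 0.2502]
orientation: [-0.002, -0.154, 0.988, 0.0]
force: [0.3, 0.8, -0.9]
width: 0.0217
gripper_force: 69.8
```

Request:
jog_arm(
  motion="5 -45 0 0; 10 -90 0 0; 15 -135 0 0; 20 -175 0 0; 25 -216 0 0",
)

```text
t: 5.9
tool_pos: [0.6121, -0.1846, 0.2498]
orientation: [-0.002, -0.153, 0.988, 0.001]
force: [0.3, 0.2, -0.1]
width: 0.0221
gripper_force: 69.8
```

Request:
jog_arm(
  motion="0 0 40 0; 0 0 80 0; 0 0 80 0; 0 0 80 0; 0 0 80 0",
)

```text
t: 6.4
tool_pos: [0.614, -0.1831, 0.1741]
orientation: [0.002, -0.154, 0.988, -0.001]
force: [-0.3, -0.8, -0.2]
width: 0.0219
gripper_force: 69.8
```

```bash
python3 - <<'E'
from h import *
jog(.612,-.184,.17);c=bot.camera_info("wrist")
I,D=bot.grab_frame("wrist");np.savez("w3.npz",I=I,D=D,R=c["R"],t=c["t"]);cv2.imwrite("pics/w3.png",I)
H=cv2.cvtColor(I,cv2.COLOR_BGR2HSV)
for nm,lo,hi in(("red",(0,150,100),(6,255,255)),("green",(45,100,60),(85,255,255))):
  k,l,s,ce=cv2.connectedComponentsWithStats(cv2.inRange(H,lo,hi))
  for i in range(1,k):
    if 8<s[i,4]<400: print(nm,ce[i].round(1),s[i,4],ray(c,*ce[i],.0525).round(4))
E
```

```text
pos [ 0.614  -0.1831  0.1741] xang -162.3 jog [ 2.2 -0.2  4.1] turn 0.0 q6 -2.19 tilt [ 0.0032 -0.001  -1.    ]
red [274.5 135.6] 11 [ 0.5615 -0.1998  0.0525]
```

View pics/w3.png

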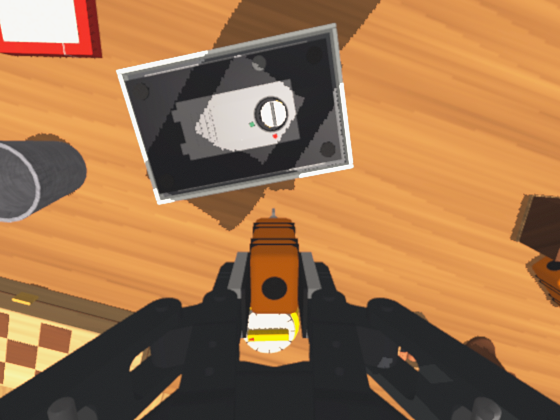

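The wrist view shows the bore and screw at about (271,113), the red dot at (274,136), the green dot at (252,125) and the blade tip at (273,212). I'll measure the screw and slot.

```bash
python3 - <<'E'
from h import *
bot.get_obs();c=bot.camera_info("wrist");I,D=bot.grab_frame("wrist");np.savez("w4.npz",I=I,D=D,R=c["R"],t=c["t"]);jog(0,0,0)
# rectify cover plane: 0.25 mm/px, centred near bore (plain plane homography)
C=ray(c,271,113,.0525);print(C)
n=80;R=np.array(c["R"]);K=np.array([[c["fx"],0,c["cx"]],[0,c["fy"],c["cy"]],[0,0,1]])
# map out px (i,j)-> world x=C0+(200-j)*s, y=C1+(200-i)*s  (x up, y left)
s=.0002;A=np.array([[0,-s,C[0]+200*s],[-s,0,C[1]+200*s],[0,0,.0525]]);A=A.copy()
Hm=K@(R@A+np.outer(c["t"],[0,0,1]))
W=cv2.warpPerspective(I,Hm,(400,400),flags=cv2.INTER_LINEAR|cv2.WARP_INVERSE_MAP)
cv2.imwrite("pics/rect.png",np.hstack([cv2.resize(W,(400,400)),cv2.resize(I[80:240,220:320],(250,400),interpolation=cv2.INTER_CUBIC)]))
np.save("C.npy",C);cv2.imwrite("W.png",W)
E
```

```text
pos [ 0.614  -0.1831  0.1745] xang -162.3 jog [529.9 361.5 171.7] turn 0.0 q6 -2.19 tilt [ 0.0041 -0.0012 -1.    ]
[ 0.54375826 -0.20891117  0.0525    ]
```

View pics/rect.png

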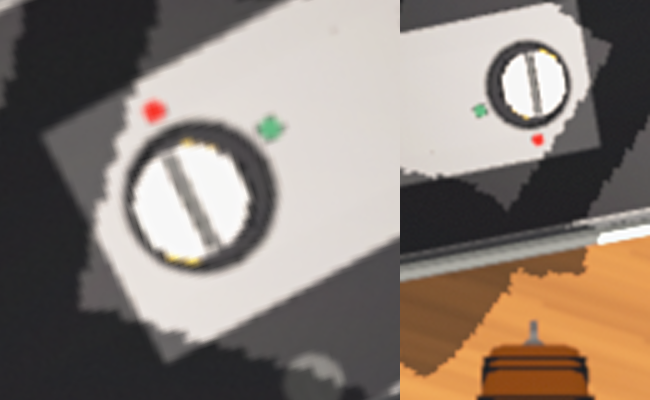

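```bash
python3 - <<'E'
from h import *
W=cv2.imread("W.png");C=np.load("C.npy");s=.0002;w=lambda p:(C[0]+(200-p[1])*s,C[1]+(200-p[0])*s)
g=W.min(2);H=cv2.cvtColor(W,cv2.COLOR_BGR2HSV)
yy,xx=np.mgrid[0:400,0:400];near=(np.hypot(xx-190,yy-203)<66)
m=((W.max(2)>150)&near).astype(np.uint8);k,l,st,ce=cv2.connectedComponentsWithStats(m)
m=np.isin(l,[i for i in range(1,k) if st[i,4]>300]).astype(np.uint8)
p=np.argwhere(m)[:,::-1].astype(np.float32);h=cv2.convexHull(p);e=cv2.fitEllipse(h);print("screw",e,np.round(w(e[0]),4))
hm=cv2.fillConvexPoly(np.zeros_like(m),h.astype(np.int32),1);hm=cv2.erode(hm,np.ones((9,9)))
sl=(hm>0)&(W.max(2)<150);q=np.argwhere(sl)[:,::-1].astype(np.float32);f=cv2.fitLine(q,cv2.DIST_L2,0,.01,.01).ravel();print("slot",len(q),f,"at",np.round(w(f[2:]),4),"ang",np.degrees(np.arctan2(-f[0],-f[1]))%180, "wid mm",len(q)*s*1000*s*1000/20)
d=((g<70)&(np.hypot(xx-198,yy-197)<90)&~(hm>0)).astype(np.uint8)
# bore: radial outermost dark->cover edge via Hough
gr=cv2.GaussianBlur(W[...,1],(5,5),0);print("bore",cv2.HoughCircles(gr,cv2.HOUGH_GRADIENT,1.5,50,param1=100,param2=25,minRadius=68,maxRadius=82))
for nm,lo,hi in(("red",(0,100,100),(8,255,255)),("green",(45,60,60),(85,255,255))):
  k,l,st,ce=cv2.connectedComponentsWithStats(cv2.inRange(H,lo,hi))
  i=1+st[1:,4].argmax();print(nm,ce[i],st[i,4],np.round(w(ce[i]),4))
# blade tip in image and ray direction laterally
z=np.load("w4.npz");I=z["I"]
for v in range(205,224):print(v,I[v,262:285].max(1).tolist())
E
```

```text
screw ((190.56781005859375, 201.58810424804688), (114.59576416015625, 122.46990966796875), 10.940774917602539) [ 0.5434 -0.207 ]
slot 666 [  0.45776615   0.88907266 190.8979     203.34985   ] at [ 0.5431 -0.2071] ang 27.243057 wid mm 1.3320000000000003
bore [[[198.75 195.75  76.25]]]
red [153.82697947 110.86510264] 341 [ 0.5616 -0.1997]
green [269.74914089 128.26460481] 291 [ 0.5581 -0.2229]
205 [233, 232, 232, 231, 231, 230, 230, 230, 230, 231, 231, 231, 231, 231, 231, 231, 231, 231, 230, 230, 228, 228, 226]
206 [233, 233, 233, 233, 232, 232, 232, 232, 231, 231, 230, 231, 230, 230, 231, 230, 231, 230, 230, 230, 230, 230, 229]
207 [233, 233, 233, 233, 233, 233, 233, 232, 233, 232, 226, 221, 220, 227, 230, 231, 230, 230, 230, 230, 230, 230, 230]
208 [231, 232, 232, 233, 233, 233, 233, 233, 233, 222, 187, 165, 184, 222, 232, 231, 230, 230, 230, 230, 230, 230, 230]
209 [227, 229, 230, 231, 231, 232, 233, 234, 233, 213, 150, 117, 151, 219, 234, 233, 232, 231, 231, 230, 230, 230, 230]
210 [225, 226, 226, 228, 228, 229, 231, 232, 233, 212, 148, 112, 141, 218, 235, 234, 233, 233, 232, 232, 
[... 840 characters left out ...]
208, 209, 211]
218 [163, 164, 164, 163, 164, 164, 157, 143, 136, 134, 137, 137, 137, 136, 135, 144, 158, 163, 163, 163, 163, 164, 164]
219 [141, 141, 141, 143, 142, 143, 143, 142, 143, 142, 143, 143, 142, 143, 143, 142, 142, 143, 143, 142, 142, 143, 143]
220 [142, 143, 143, 143, 143, 144, 144, 144, 144, 144, 145, 144, 143, 144, 145, 144, 144, 144, 143, 143, 143, 143, 143]
221 [142, 141, 142, 142, 142, 142, 142, 141, 143, 142, 142, 143, 142, 141, 142, 142, 142, 142, 142, 142, 142, 142, 142]
222 [100, 100, 99, 100, 99, 100, 100, 99, 99, 99, 99, 100, 99, 100, 99, 99, 100, 100, 99, 100, 99, 100, 100]
223 [79, 80, 79, 78, 79, 79, 79, 79, 79, 79, 79, 79, 79, 79, 79, 80, 78, 79, 78, 78, 78, 78, 79]
```

```bash
cat >> h.py <<'E'
def tip(zt=None):
    "near blade corner in tool frame (mm) from the wrist picture: last row above the shank where the dark blade shows"
    o=bot.get_obs();R=rot(o);c=bot.camera_info("wrist");I,D=bot.grab_frame("wrist");return o,R,c,I,D
E
python3 - <<'E'
from h import *
o=bot.get_obs();R=rot(o);c=bot.camera_info("wrist");print(c["cx"],c["cy"]);print(o["joint_vel"].round(4))
z=np.load("w4.npz")
for v in (208,210,213):
    print(z["D"][v,270:277].round(3))
    p=ray(c,273.0,v,o["tool_pos"][2]-.061);print((R.T@(p-o["tool_pos"])*1000).round(2))
jog(.5433,-.2070,.13,27.6)
E
```

```text
273.8961950537661 209.89482282289154
[-0.0011 -0.0003  0.0092 -0.0009 -0.0035  0.0002]
[0.367 0.247 0.247 0.247 0.247 0.367 0.367]
[ 3.82 -0.88 60.99]
[0.368 0.242 0.241 0.243 0.243 0.369 0.368]
[ 2.18 -0.88 60.99]
[0.368 0.238 0.239 0.238 0.238 0.37  0.37 ]
[-0.29 -0.88 61.  ]
pos [ 0.614  -0.1831  0.1745] xang -162.3 jog [74.8 -1.1 44.2] turn -9.9 q6 -2.19 tilt [ 0.0041 -0.0012 -1.    ]
```

```bash
python3 - <<'E'
from h import *
jog(.5416,-.2069,.14,27.6)
E
```

```text
pos [ 0.614  -0.1831  0.1745] xang -162.3 jog [76.3 -0.6 34.2] turn -9.9 q6 -2.19 tilt [ 0.0041 -0.0012 -1.    ]
```

Request:
jog_arm(
  motion="20 0 0 -3; 40 -0.5 0 -6; 60 -0.5 0 -9; 76 -0.5 10 -9.9; 76 -0.5 20 -9.9",
)

```text
t: 7.0
tool_pos: [0.5399, -0.2072, 0.1539]
orientation: [0.001, -0.238, 0.971, -0.001]
force: [0.5, 0.3, -0.7]
width: 0.0218
gripper_force: 69.8
```

Request:
jog_arm(
  motion="0 0 5 0; 0 0 10 0; 0 0 10 0; 0 0 10 0; 0 0 10 0",
)

```text
t: 7.5
tool_pos: [0.541, -0.2065, 0.1423]
orientation: [0.0, -0.238, 0.971, -0.0]
force: [0.4, -0.4, 0.5]
width: 0.0222
gripper_force: 69.8
```

```bash
python3 - <<'E'
from h import *
jog(.5416,-.2069,.14,27.6);print(bot.get_obs()["force"])
c=bot.camera_info("wrist");I,D=bot.grab_frame("wrist");np.savez("w5.npz",I=I,D=D,R=c["R"],t=c["t"])
cv2.imwrite("pics/w5.png",cv2.resize(I[150:270,214:334],(600,600),interpolation=cv2.INTER_CUBIC))
E
```

```text
pos [ 0.541  -0.2065  0.1423] xang -152.4 jog [-0.3 -0.6  2.3] turn -0.0 q6 -2.44 tilt [ 6.e-04 -1.e-04 -1.e+00]
[ 0.37950747 -0.3527114   0.516981  ]
```

View pics/w5.png

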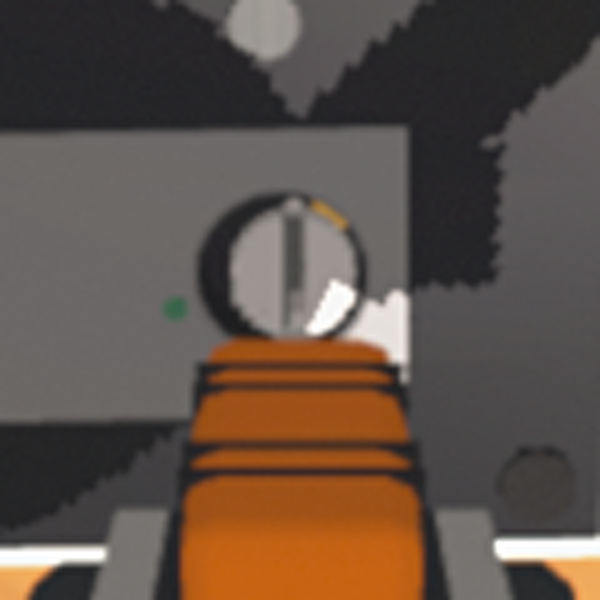

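The crop shows the slot dark at x≈292 (rows 215–290), with the blade coming in front of it below about row 295, nearly on the same line. I'll read the exact columns.

```bash
python3 - <<'E'
from h import *
z=np.load("w5.npz");I=z["I"];D=z["D"]
for v in range(188,219):print(v,I[v,266:280,1].tolist(),(D[v,269:277]*1000).round().astype(int).tolist())
E
```

```text
188 [88, 84, 81, 77, 76, 78, 82, 85, 88, 94, 100, 104, 105, 105] [293, 295, 295, 274, 275, 273, 274, 274]
189 [60, 55, 52, 47, 48, 71, 92, 89, 72, 67, 87, 97, 99, 101] [295, 295, 287, 288, 289, 295, 295, 276]
190 [40, 35, 38, 41, 64, 108, 132, 129, 95, 66, 86, 107, 106, 100] [295, 288, 287, 287, 287, 296, 295, 286]
191 [39, 45, 60, 71, 95, 123, 137, 136, 113, 96, 106, 122, 126, 116] [281, 281, 280, 281, 280, 281, 281, 283]
192 [64, 91, 105, 108, 108, 114, 119, 119, 116, 116, 119, 125, 132, 129] [278, 279, 278, 278, 279, 278, 279, 278]
193 [106, 119, 131, 134, 112, 93, 92, 95, 109, 127, 131, 126, 125, 126] [276, 279, 278, 278, 279, 280, 275, 275]
194 [133, 140, 145, 146, 117, 82, 74, 77, 102, 135, 145, 140, 135, 128] [276, 279, 278, 279, 280, 279, 276, 275]
195 [146, 150, 150, 150, 121, 83, 73, 77, 101, 137, 150, 150, 147, 140] [276, 280, 279, 279, 280, 280, 275, 275]
196 [149, 150, 150, 149, 120, 84, 73, 76, 102, 137, 149, 150, 150, 148] [276, 278, 280, 279, 279, 279, 276, 276]
197 [150, 149, 150, 150, 120, 84, 74, 77, 102, 136, 150, 150, 150, 149] [275, 280, 280, 281, 279, 281, 276,
[... 1683 characters left out ...]
 236, 236, 237, 281, 280]
213 [148, 149, 149, 149, 120, 104, 133, 147, 145, 146, 171, 245, 249, 248] [280, 285, 238, 238, 237, 237, 280, 281]
214 [149, 151, 152, 149, 120, 108, 136, 149, 147, 162, 231, 250, 250, 252] [281, 286, 239, 238, 237, 238, 280, 281]
215 [124, 143, 150, 150, 127, 123, 137, 141, 146, 205, 251, 254, 250, 233] [282, 286, 237, 239, 238, 237, 281, 281]
216 [73, 99, 123, 137, 128, 124, 128, 127, 131, 176, 219, 225, 179, 111] [239, 238, 236, 235, 236, 237, 237, 238]
217 [49, 57, 85, 108, 111, 109, 110, 110, 109, 113, 115, 100, 73, 50] [238, 236, 235, 234, 234, 235, 235, 236]
218 [71, 70, 76, 85, 90, 90, 89, 90, 90, 89, 86, 80, 72, 69] [196, 194, 194, 195, 195, 195, 195, 195]
```

Request:
jog_arm(
  motion="-0.3 -0.7 8 0; -0.3 -0.7 16 0; -0.3 -0.7 22 0; -0.3 -0.7 25 0; -0.3 -0.7 25 0",
)

```text
t: 8.05
tool_pos: [0.5406, -0.2069, 0.1163]
orientation: [-0.001, -0.238, 0.971, 0.0]
force: [-0.2, 0.0, -0.5]
width: 0.0221
gripper_force: 69.8
```

Request:
jog_arm(
  motion="0 0 0 0; 0 0 0 0; 0 0 0 0",
)

```text
t: 8.35
tool_pos: [0.5412, -0.2072, 0.1174]
orientation: [0.0, -0.238, 0.971, -0.0]
force: [0.1, 0.3, -1.3]
width: 0.0223
gripper_force: 69.8
```

```bash
python3 - <<'E'
from h import *
jog(.541,-.2073,.115,27.6);print(bot.get_obs()["force"])
c=bot.camera_info("wrist");I,D=bot.grab_frame("wrist")
for v in (198,202,205,208,210,212,214):print(v,I[v,266:280,1].tolist(),(D[v,269:277]*1000).round().astype(int).tolist())
E
```

```text
pos [ 0.5412 -0.2072  0.1174] xang -152.4 jog [ 0.2 -0.   2.4] turn -0.0 q6 -2.44 tilt [ 6.e-04 -1.e-04 -1.e+00]
[ 0.05000841  0.29987624 -1.27857224]
198 [36, 39, 44, 61, 77, 121, 144, 147, 141, 115, 98, 112, 128, 131] [272, 258, 257, 258, 257, 256, 258, 262]
202 [140, 147, 153, 155, 135, 97, 77, 77, 79, 106, 142, 155, 150, 147] [251, 251, 254, 255, 255, 255, 257, 251]
205 [156, 157, 157, 157, 135, 97, 76, 76, 79, 106, 143, 156, 156, 156] [253, 254, 255, 255, 257, 257, 256, 253]
208 [156, 156, 157, 157, 134, 105, 104, 112, 107, 114, 143, 157, 157, 156] [254, 255, 247, 247, 247, 247, 253, 253]
210 [156, 156, 157, 157, 135, 109, 116, 125, 119, 118, 142, 156, 156, 156] [252, 256, 241, 242, 241, 243, 253, 254]
212 [156, 156, 157, 156, 134, 112, 128, 139, 130, 121, 142, 156, 157, 156] [254, 257, 238, 238, 237, 237, 254, 255]
214 [156, 156, 157, 155, 134, 119, 143, 156, 145, 133, 146, 156, 155, 156] [255, 257, 237, 238, 239, 236, 254, 256]
```

Blade and slot now share column ≈273 (slot edges 270.5–275.3). Lowering gently.

Request:
jog_arm(
  motion="0 0 1.5 0; 0 0 3 0; 0 0 4 0; 0 0 5 0; 0 0 5.5 0",
)

```text
t: 8.9
tool_pos: [0.5409, -0.207, 0.1114]
orientation: [-0.0, -0.238, 0.971, 0.0]
force: [0.4, -0.1, 0.3]
width: 0.0222
gripper_force: 69.8
```

Request:
jog_arm(
  motion="0 0 0.5 0; 0 0 1 0; 0 0 1.5 0; 0 0 1.5 0; 0 0 1.5 0",
)

```text
t: 9.4
tool_pos: [0.541, -0.2071, 0.1101]
orientation: [0.0, -0.238, 0.971, 0.0]
force: [-0.4, -0.6, 0.0]
width: 0.022
gripper_force: 69.8
```

The tip is about 3.7 mm below the screw top with no force, so it is in the slot. Now pressing.

Request:
jog_arm(
  motion="0 0 0.5 0; 0 0 1 0; 0 0 1.5 0; 0 0 1.5 0; 0 0 1.5 0",
)

```text
t: 9.9
tool_pos: [0.5413, -0.2071, 0.1091]
orientation: [0.0, -0.238, 0.971, -0.0]
force: [-0.9, 0.1, 4.5]
width: 0.0217
gripper_force: 70.4
```

Request:
jog_arm(
  motion="0 0 0.5 0; 0 0 1 0; 0 0 1.5 0; 0 0 1.5 0; 0 0 1.5 0",
)

```text
t: 10.4
tool_pos: [0.5413, -0.2072, 0.1076]
orientation: [0.0, -0.238, 0.971, -0.0]
force: [-1.1, 0.0, 6.3]
width: 0.0223
gripper_force: 70.6
```

Request:
jog_arm(
  motion="0 0 0.5 0; 0 0 1 0; 0 0 1.5 0; 0 0 2 0; 0 0 2.4 0",
)

```text
t: 10.9
tool_pos: [0.5414, -0.2072, 0.1056]
orientation: [0.001, -0.238, 0.971, -0.0]
force: [-0.9, 0.5, 9.3]
width: 0.0218
gripper_force: 70.9
```

Request:
jog_arm(
  motion="0 0 0 0; 0 0 0 0; 0 0 0 0",
)

```text
t: 11.2
tool_pos: [0.5414, -0.2072, 0.1057]
orientation: [0.001, -0.238, 0.971, -0.0]
force: [-0.6, 0.9, 8.1]
width: 0.0217
gripper_force: 70.9
```

Pressed about 3.5 mm at 8–9 N. I'll press a touch more and start turning, pivoting slightly toward the measured screw axis and watching the side forces.

Request:
jog_arm(
  motion="0 0 0.4 0; 0 0.1 0.4 5; 0 0.2 0.4 10; -0.1 0.3 0.4 15; -0.1 0.3 0.4 20",
)

```text
t: 11.7
tool_pos: [0.5416, -0.2066, 0.1055]
orientation: [0.001, -0.064, 0.998, -0.0]
force: [-1.5, 1.4, 10.2]
width: 0.0222
gripper_force: 71.0
```

```bash
python3 - <<'E'
from h import *
jog(0,0,0)
o=bot.get_obs();print(rot(o).T@o["force"],o["moment"])
E
```

```text
pos [ 0.5416 -0.2066  0.1055] xang -172.6 jog [510.9 274.3 104.5] turn 0.0 q6 -2.08 tilt [ 1.9e-03  1.0e-04 -1.0e+00]
[  1.26019584   1.55994186 -10.17839025] [0.47505455 0.22776944 0.0607285 ]
```

Request:
jog_arm(
  motion="0 0.1 0 5; 0 0.2 0 10; -0.1 0.3 0 15; -0.1 0.3 0 20; -0.1 0.3 0 20",
)

```text
t: 12.2
tool_pos: [0.5419, -0.206, 0.1055]
orientation: [0.001, 0.109, 0.994, 0.0]
force: [-0.4, 2.4, 9.8]
width: 0.022
gripper_force: 71.0
```

Request:
jog_arm(
  motion="0 0.1 0 5; 0 0.2 0 10; -0.1 0.3 0 15; -0.1 0.3 0 20; -0.1 0.3 0 20",
)

```text
t: 12.7
tool_pos: [0.5424, -0.2055, 0.1055]
orientation: [0.001, 0.28, 0.96, 0.001]
force: [0.4, 2.3, 9.0]
width: 0.0224
gripper_force: 71.0
```

```bash
python3 - <<'E'
from h import *
jog(0,0,0)
o=bot.get_obs();print(rot(o).T@o["force"],o["moment"])
E
```

```text
pos [ 0.5424 -0.2055  0.1055] xang 147.5 jog [ 568.  -118.7  104.1] turn 0.0 q6 -1.39 tilt [ 0.003  0.001 -1.   ]
[ 0.86770301  2.21403985 -9.0426701 ] [0.73156392 0.03100162 0.06145253]
```

Request:
jog_arm(
  motion="0 0.1 0 4; 0 0.1 0 8; 0 0.2 0 12; 0 0.2 0 15; 0 0.2 0 15",
)

```text
t: 13.2
tool_pos: [0.5428, -0.2053, 0.1056]
orientation: [0.001, 0.403, 0.915, 0.001]
force: [0.5, 2.4, 9.0]
width: 0.0218
gripper_force: 70.9
```

Request:
jog_arm(
  motion="0 0 0 2; 0 0 0 4; 0 0 0 4",
)

```text
t: 13.5
tool_pos: [0.5429, -0.2053, 0.1056]
orientation: [0.002, 0.434, 0.901, 0.001]
force: [0.0, 3.5, 9.6]
width: 0.0222
gripper_force: 70.9
```

```bash
python3 - <<'E'
from h import *
jog(0,0,0)
o=bot.get_obs();print(rot(o).T@o["force"],o["moment"])
E
```

```text
pos [ 0.5429 -0.2053  0.1056] xang 128.5 jog [ 498.8 -297.5  103.7] turn 0.0 q6 -1.06 tilt [ 0.004   0.0011 -1.    ]
[ 2.70668083  2.26008793 -9.58634684] [ 0.8096823  -0.15801433  0.04107646]
```

Request:
jog_arm(
  motion="0 0 0 1.5; 0 0 0 3; 0 0 0 4; 0 0 0 4",
)

```text
t: 13.9
tool_pos: [0.543, -0.2053, 0.1056]
orientation: [0.002, 0.465, 0.885, 0.001]
force: [1.2, 3.9, 8.3]
width: 0.0223
gripper_force: 70.9
```

Request:
jog_arm(
  motion="0 0 -1 0; 0 0 -2 0; 0 0 -3 0; 0 0 -4 0; 0 0 -5 0",
)

```text
t: 14.4
tool_pos: [0.5426, -0.2052, 0.1096]
orientation: [0.001, 0.465, 0.885, 0.001]
force: [2.7, 2.9, 0.2]
width: 0.0219
gripper_force: 69.8
```

Request:
jog_arm(
  motion="0 0 -3 0; 0 0 -8 0; 0 0 -18 0; 0 0 -33 0; 0 0 -33 0",
)

```text
t: 14.9
tool_pos: [0.542, -0.2071, 0.1443]
orientation: [0.002, 0.465, 0.885, -0.0]
force: [-0.1, -1.3, -0.6]
width: 0.022
gripper_force: 69.8
```

```bash
python3 - <<'E'
from h import *
jog(.612,-.184,.25)
I,D=bot.grab_frame("wrist")
cv2.imwrite("pics/w6.png",cv2.resize(I[150:270,214:334],(600,600),interpolation=cv2.INTER_CUBIC))
E
```

```text
pos [ 0.542  -0.2071  0.1443] xang 124.6 jog [ -21.1   70.9 -105.6] turn 0.0 q6 -0.99 tilt [ 0.0027 -0.0024 -1.    ]
```

View pics/w6.png

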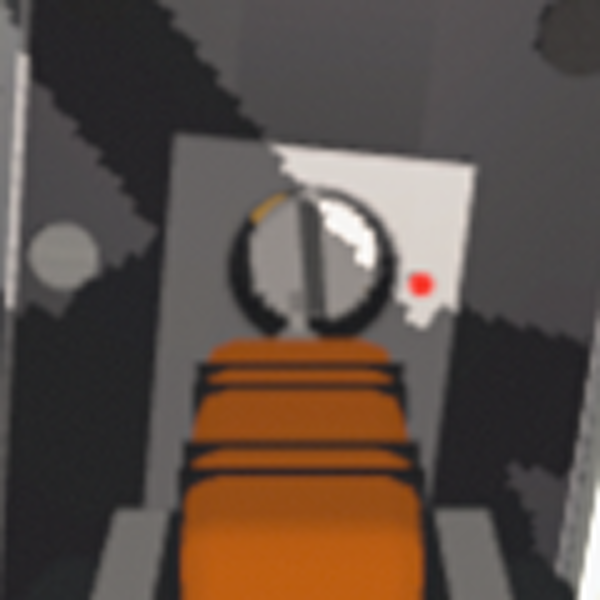

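The slot at (312,260) leans about 6° from the tool axis, which makes it ≈131° in the world. That is a turn of about 1.33 rad, past 1.27. The force also fell to zero at the screw's raised height, so it is locked. Returning to the stand.

Request:
jog_arm(
  motion="0 0 -40 0; 0 0 -80 -8; 0 0 -105 -16; 0 0 -105 -24; 0 0 -105 -32",
)

```text
t: 15.45
tool_pos: [0.541, -0.2064, 0.2476]
orientation: [0.0, 0.2, 0.98, -0.0]
force: [-0.4, 0.4, -1.7]
width: 0.022
gripper_force: 69.9
```

Request:
jog_arm(
  motion="0 0 0 -8; 0 0 0 -16; 0 0 0 -24; 0 0 0 -32; 0 0 0 -41.1",
)

```text
t: 15.95
tool_pos: [0.5405, -0.2062, 0.2463]
orientation: [-0.001, -0.152, 0.988, 0.0]
force: [-0.8, 0.3, -1.1]
width: 0.0216
gripper_force: 69.9
```

```bash
python3 - <<'E'
from h import *
jog(.5365,.2166,.25,17.7)
E
```

```text
pos [ 0.5405 -0.2062  0.2463] xang -162.5 jog [-123.3  404.4   -3.6] turn -0.2 q6 -2.26 tilt [-2.3e-03  2.0e-04 -1.0e+00]
```

Request:
jog_arm(
  motion="-13 44 -4 -0.2; -26 88 -4 -0.2; -40 131 -4 -0.2; -53 175 -4 -0.2; -67 219 -4 -0.2",
)

```text
t: 16.45
tool_pos: [0.5398, 0.0242, 0.2505]
orientation: [-0.001, -0.151, 0.989, -0.0]
force: [0.5, 0.3, -1.1]
width: 0.0218
gripper_force: 69.8
```

Request:
jog_arm(
  motion="-13 42 0 0; -25 84 0 0; -38 126 0 0; -50 165 0 0; -56.5 185.5 0 0",
)

```text
t: 16.95
tool_pos: [0.5384, 0.2195, 0.2502]
orientation: [-0.001, -0.152, 0.988, -0.0]
force: [0.3, 0.2, -0.6]
width: 0.0221
gripper_force: 69.9
```

Request:
jog_arm(
  motion="0 0 20 0; 0 0 40 0; 0 0 60 0; 0 0 60 0; 0 0 60 0",
)

```text
t: 17.45
tool_pos: [0.5391, 0.2166, 0.191]
orientation: [-0.001, -0.151, 0.989, -0.0]
force: [-0.0, 0.8, -0.2]
width: 0.0221
gripper_force: 69.9
```

```bash
python3 - <<'E'
from h import *
jog(.5366,.2167,.0695,17.7)
c=bot.camera_info("wrist");I,D=bot.grab_frame("wrist");
cv2.imwrite("pics/w7.png",cv2.resize(I[110:290,160:400],(800,600),interpolation=cv2.INTER_CUBIC))
E
```

```text
pos [0.5391 0.2166 0.191 ] xang -162.6 jog [  2.2   0.9 121.5] turn -0.3 q6 -1.51 tilt [-1.2e-03 -8.0e-04 -1.0e+00]
```

Request:
jog_arm(
  motion="2.2 0.9 20 -0.3; 2.2 0.9 40 -0.3; 2.2 0.9 60 -0.3; 2.2 0.9 60 -0.3; 2.2 0.9 60 -0.3",
)

```text
t: 18.0
tool_pos: [0.5377, 0.2173, 0.1325]
orientation: [0.001, -0.153, 0.988, 0.0]
force: [0.5, 0.2, -1.3]
width: 0.022
gripper_force: 69.9
```

Request:
jog_arm(
  motion="0 0 0 0; 0 0 0 0; 0 0 0 0",
)

```text
t: 18.3
tool_pos: [0.5374, 0.2173, 0.1323]
orientation: [0.001, -0.154, 0.988, 0.0]
force: [-0.2, 0.4, -1.0]
width: 0.0219
gripper_force: 69.9
```

```bash
python3 - <<'E'
from h import *
jog(.5365,.2167,.0695,17.7);print(bot.get_obs()["force"])
E
```

```text
pos [0.5374 0.2173 0.1323] xang -162.3 jog [ 1.2 -0.3 62.8] turn -0.0 q6 -1.51 tilt [ 1.7e-03  7.0e-04 -1.0e+00]
[-0.15363673  0.35620244 -1.01639963]
```

Request:
jog_arm(
  motion="0.8 -0.3 10 0; 0.8 -0.3 20 0; 0.8 -0.3 32 0; 0.8 -0.3 45 0; 0.8 -0.3 56 0",
)

```text
t: 18.8
tool_pos: [0.5356, 0.2164, 0.0735]
orientation: [-0.001, -0.154, 0.988, -0.0]
force: [-0.6, 0.3, -1.5]
width: 0.022
gripper_force: 69.9
```

Request:
jog_arm(
  motion="0 0 2 0; 0 0 4 0; 0 0 5 0; 0 0 5.5 0; 0 0 5.5 0",
)

```text
t: 19.3
tool_pos: [0.5365, 0.2167, 0.0702]
orientation: [0.0, -0.154, 0.988, 0.0]
force: [-0.1, -0.8, -1.8]
width: 0.022
gripper_force: 69.9
```

Request:
jog_arm(
  motion="0 0 0.6 0; 0 0 1.2 0; 0 0 1.8 0; 0 0 1.8 0; 0 0 1.8 0",
)

```text
t: 19.8
tool_pos: [0.5363, 0.2166, 0.0682]
orientation: [0.0, -0.154, 0.988, 0.0]
force: [-0.1, -0.5, 1.2]
width: 0.0219
gripper_force: 70.0
```

Request:
jog_arm(
  motion="0 0 0 0; 0 0 0 0; 0 0 0 0; 0 0 0 0; 0 0 0 0",
  fingers=0,
)

```text
t: 20.3
tool_pos: [0.5363, 0.2166, 0.068]
orientation: [0.0, -0.153, 0.988, 0.0]
force: [0.2, 1.3, 0.1]
width: 0.0428
gripper_force: 0.0
```

Request:
jog_arm(
  motion="0 0 -20 0; 0 0 -50 0; 0 0 -90 0; 0 0 -120 0; 0 0 -150 0",
)

```text
t: 20.8
tool_pos: [0.5362, 0.2166, 0.2196]
orientation: [0.0, -0.154, 0.988, 0.0]
force: [0.6, -0.1, 0.6]
width: 0.0426
gripper_force: 0.0
```

Request:
jog_arm(
  motion="30 0 -20 0; 60 0 -40 0; 60 0 -40 0; 60 0 -40 0; 60 0 -40 0",
)

```text
t: 21.3
tool_pos: [0.4794, 0.1984, 0.2572]
orientation: [-0.0, -0.153, 0.988, -0.0]
force: [0.0, -0.2, -0.5]
width: 0.0428
gripper_force: 0.0
```

```bash
python3 - <<'E'
from h import *
c=bot.camera_info("wrist");I,D=bot.grab_frame("wrist");J,_=bot.grab_frame("scene");P=pts(c,D)
H=cv2.cvtColor(I,cv2.COLOR_BGR2HSV)
for nm,lo,hi in(("or",(5,180,130),(18,255,255)),("bl",(105,150,80),(125,255,255))):
  k,l,s,ce=cv2.connectedComponentsWithStats(cv2.inRange(H,lo,hi))
  for i in range(1,k):
    if s[i,4]>200:
        M=cv2.erode((l==i).astype(np.uint8),np.ones((3,3)))>0
        zt=np.percentile(P[M][:,2],95);T=M&(abs(P[...,2]-zt)<.004);v,u=np.nonzero(T)
        q=np.array([ray(c,a,b,zt)[:2]*1000 for a,b in zip(u,v)],np.float32)
        print(nm,ce[i].round(),s[i,4],"z",zt.round(4),len(q),cv2.minAreaRect(q))
cv2.imwrite("pics/end.png",np.hstack([cv2.resize(J[130:300,130:470],(400,200)),cv2.resize(I,(400,300))[:200]]))
E
```

```text
or [393. 162.] 298 z 0.0327 123 ((417.5032043457031, 338.28900146484375), (40.79176712036133, 15.81606388092041), 14.653877258300781)
or [421. 163.] 227 z 0.0325 57 ((409.5472412109375, 370.48406982421875), (41.58952713012695, 18.953874588012695), 12.264639854431152)
or [446. 165.] 211 z 0.0329 44 ((401.3008728027344, 401.8779602050781), (40.90004348754883, 12.533404350280762), 15.216943740844727)
or [273. 244.] 419 z 0.1153 188 ((537.2763671875, 216.17430114746094), (30.417713165283203, 20.82667350769043), 17.694353103637695)
or [244. 276.] 664 z 0.0444 165 ((629.2220458984375, 199.0997314453125), (46.95519256591797, 29.37655258178711), 58.998077392578125)
bl [202. 237.] 544 z 0.1157 339 ((554.2535400390625, 139.9342803955078), (29.84950065612793, 20.966888427734375), 29.28446388244629)
```

View pics/end.png

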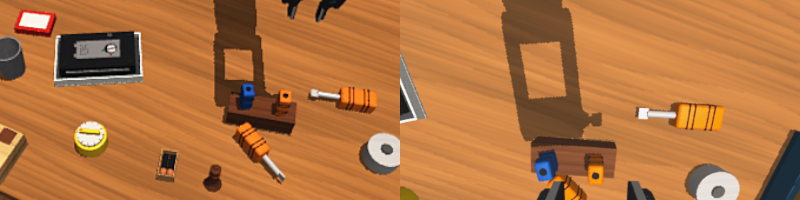

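The driver is upright in its hole at (0.537, 0.216), top 0.115 m, about 1 mm from where it started. The bystanders in view look undisturbed and the gripper is clear, so I'm handing in.

```bash
python3 -c "
from bench import bot
print(bot.close_job())"
```

```text
the job is handed in; nothing more can be done
None
```

I handed the job in at about 21 s of robot time: the screw is turned to about 1.33 rad and sprung back up, and the orange driver stands let go in its own hole, about 1 mm from where it started. No verdict came back.

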